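# Wind and set the staining timer

## Task

Set the wind-up staining timer: turn its dial clockwise past the red top mark until it comes up firmly against its end stop (firm, but do not strain it), keep it there a moment, then turn it back down until the pointer stands at the green marker clip and let go. Then press the blue start button fully down and release it. Do not shift the bottles and the cup standing around.

Things in the scene. Friction and masses are not known exactly. Their poses are not given: they have to be found in the camera images.
- timer_case: fixed white timer housing with a grey top, 116 x 194 mm (x, y), top face 46 mm above the worktop; origin at the centre of its underside, x from its front (robot side) to its back, z up. The dial axis stands at (0, -40) mm of this frame, the start button at (0, +58) mm
- dial_grip (a point): point on the dial's vertical axis, 71 mm above the worktop, in the black bar grip (46 mm long, 12 mm thick, upright flat sides) that rises from 55 to 83 mm above the worktop on a black skirt of 68 mm diameter whose top is at 55 mm. x of this frame runs along the bar towards the pointer, z up. Turning clockwise from above winds the dial up; it stays where it is left
- dial (a joint): elastic twist of the dial grip on its shaft, rad, positive when the grip is forced clockwise: 0 when free, 1 rad for 4 N m, so it shows the torque on the dial. Turning freely takes about 0.05 N m (twist 0.0125) either way. Firm against the stop is a twist over 0.045 (0.18 N m); the shaft is strained beyond 0.115 (0.46 N m) in either direction
- pointer_tip (a point): tip of the yellow pointer on the dial skirt, 40 mm from the dial axis, 50 mm above the worktop; it turns with the dial
- zero_mark (a point): white mark at the scale's zero, a point 40 mm from the dial axis, 50 mm above the worktop. The scale has ten divisions of 0.13 rad, clockwise from here
- top_mark (a point): red mark at the scale's top, 1.3 rad clockwise from the zero mark, a point 40 mm from the dial axis, 50 mm above the worktop. The end stop lies 0.1 to 0.55 rad beyond it, different on every timer, and can only be felt; from where the dial starts it is 1.0 to 1.35 rad of turning away
- marker_tip (a point): point on the line of the green marker clip, 40 mm from the dial axis, 50 mm above the worktop: the pointer tip meets it when the dial is set. The clip itself (12 mm long, top 51 mm above the worktop) lies just outside, 42 to 54 mm from the axis, 0.8 to 1.1 rad clockwise from the zero mark
- start (a joint): travel of the start button, m: 0 up, 0.006 fully down, sprung, 4 N when down
- start_top (a point): centre of the top of the round blue start button, 26 mm diameter; it moves down 6 mm when pressed and springs back
- dark_bottle: loose brown stain bottle with a black cap, 48 mm diameter, 104 mm tall, origin at the centre of its underside; stands to the right of the timer; leave it where it is
- blue_bottle: loose white bottle with a blue cap, 62 mm diameter, 135 mm tall, origin at the centre of its underside; stands behind the timer; leave it where it is
- red_cup: loose sample cup with a red lid, 51 mm diameter, 56 mm tall, origin at the centre of its underside; stands behind the timer; leave it where it is

How it is judged:
By the outcome, as a careful person would: the job done as asked, in the order asked, and still so for the second after the job is handed in, with the robot touching nothing.
It also fails if it takes over 64 s, if anything falls off the work surface, if the arm or the gripper's body presses on something with over 40 N, if the wrist force passes 120 N, or if a joint passes its speed limit or range.

## Robot

A 6-joint arm with a two-finger parallel gripper is mounted at the origin on a cart in front of the work surface, level with it; the furniture and walls round the work are solid. World frame = base frame: x ahead of the robot, y to its left, z up, the work surface at z = 0. Lengths are in m, angles in rad, forces in N, time in s.
With the tool pointing down it reaches from about 0.375 to 0.9 m from the base axis. Payload 3.1 kg.
Tool frame: the origin (TCP) lies at the very end of the fingers, on their centre line; the grasp point (between the pads) lies 19 mm behind it; z points along the fingers, y is the line along which they close (so a half turn about z gives the same grasp; the last joint's range is limited). The gripper opens to 87 mm and grips with 3 to 60 N. Pads are 19 mm wide; open, the fingers measure 117 mm over their backs; the gripper's body (75 mm by 190 mm) begins 51 mm behind the grasp point.
Start: joints at [-1.498, 0.527, 1.433, -0, 1.181, -0.178], TCP at [0.155, -0.605, 0.223] pointing down, gripper open.
Joint ranges: [-3.08, 3.08], [-0.75, 2.2], [0.22, 2.44], [-1.43, 4.57], [0, 2.65], [-2.85, 2.85]. Speed limits (rad/s): [2.79, 2.79, 3.14, 3.14, 3.14, 3.14].

## Interface

Orientations are given as a unit quaternion [x, y, z, w].
In Python, from rig import status, viewer, robot gives the robot as it stands.
- The arm moves only by the tool arm_command, never from a script. Its arguments are lists of equal length, an entry for each row: "delta_rot": the turn, a rotation vector about the tool's x, y, z in degrees, a list of three; "delta_pos": the shift along the tool's x, y, z in m, a list of three; "gripper": the closure, from -1 (fully open) to 1 (shut). In form: {"delta_rot": [[rx, ry, rz], ...], "delta_pos": [[dx, dy, dz], ...], "gripper": [gripper, ...]}. A call has 1 to 12 rows; each row is the pose to reach, as a shift and turn from the pose commanded when the call began, along the tool's axes at that moment; what a row does not reach only later rows make up. A row lasts 1/12 s, in which the tool goes at most 41.7 mm and 7.16 degrees, less where a joint would pass 70% of its speed; a pose out of reach is approached as far as the arm can. A call with a gripper value outside its range is refused whole. The fingers move at their own pace and stop on an object; "grip_force" is the grip in N (left out, the last holds). Time passes only in rows, so rows that repeat a pose let the fingers close. It gives the time, the measured TCP pose, the force, the opening and the grip force at its end, in the units of the state.
- status.get_obs(): the state, without advancing time (a new reading comes with each control period).
- viewer.camera(name): name is "side" or "top"; returns a dict with "pixels" (480x640x3 uint8, blue, green, red), "fx", "fy", "cx", "cy" (pixels), "pose" (4x4, takes a point from camera to world coordinates). Camera axes: x right, y down, z forward; pixel columns grow to the right and rows downward; lengths in m; the calibration is good to about 2 mm. A picture is of the moment at which its call begins. There is no depth.
- robot.hand_in(): hands the job in; it is judged then, once.
The state is a dict: "time": time; "q": joint angles; "joint_velocities": joint speeds; "joint_torque": joint torques, N m; "position": TCP position; "tool_rot": TCP orientation; "ft_force": force on the tool from outside, world axes, zero at the start; "moment": the same for the moment, N m; "grip_width": finger opening in m; "grip_force": force on a finger pad.
Only numpy, scipy, OpenCV 4.12 (cv2) and the standard library are available. Lean on these libraries where they do the work, as an engineer would, in place of code of your own. Each camera call takes 0.05 s, during which the arm holds its last target. There are 200 camera calls.

## Working session

There is one attempt and no reset: what is moved stays moved. The work goes in short steps, Python scripts to look and compute and a tool call to move; the robot and the scene stay as the last step left them, time stands still between calls to the robot, and variables do not carry over. Pictures are saved under pics/ and viewed, at most 10 in all, crops included, and the job is handed in when it is done.

Besides the shell and the picture viewer there is one more tool, called after ">>>" as name(argument=value, ...) on one line, values as JSON. arm_command: Moves the arm, as the interface text tells. Its arguments: {"type":"object","properties":{"delta_rot":{"type":"array","items":{"type":"array","items":{"type":"number"}}},"delta_pos":{"type":"array","items":{"type":"array","items":{"type":"number"}}},"gripper":{"type":"array","items":{"type":"number"}},"grip_force":{"type":"number"}},"required":["delta_rot","delta_pos","gripper"]}

```bash
mkdir -p pics; ls
python3 - <<'E'
from rig import status, viewer
import cv2,numpy as np
np.set_printoptions(precision=4,suppress=True)
for n in("top","side"):
    c=viewer.camera(n); cv2.imwrite(f"pics/{n}0.png",c["pixels"]); print(n,c["fx"],c["fy"],c["cx"],c["cy"]);print(np.array(c["pose"]))
print(status.get_obs())
E
```

```text
pics
top 534.3264821554479 534.3264821554479 313.3233707527749 238.8807996249327
[[-0.017  -0.9802  0.197   0.3846]
 [-0.9998  0.0159 -0.0073 -0.1562]
 [ 0.004  -0.1971 -0.9804  0.9254]
 [ 0.      0.      0.      1.    ]]
side 478.6945981208259 478.6945981208259 328.85988018928316 233.83918422762025
[[ 0.9997  0.001  -0.0257  0.6067]
 [ 0.0236 -0.432   0.9016 -0.9577]
 [-0.0102 -0.9019 -0.4319  0.4493]
 [ 0.      0.      0.      1.    ]]
{'time': 0.1, 'q': array([-1.4985,  0.5284,  1.4337,  0.    ,  1.1814, -0.1785]), 'joint_velocities': array([-0.0001, -0.0018, -0.002 ,  0.0002,  0.0006,  0.002 ]), 'joint_torque': array([ -0.0004, -44.0987, -17.7151,   0.0634,   0.0534,  -0.    ]), 'position': array([ 0.1551, -0.6048,  0.2217]), 'tool_rot': array([ 0.9922,  0.125 ,  0.0001, -0.0009]), 'ft_force': array([ 0.6728,  0.4177, -0.5764]), 'moment': array([0.0233, 0.0049, 0.0632]), 'grip_force': 0.0, 'grip_width': 0.08695012109765779}
```

View pics/top0.png

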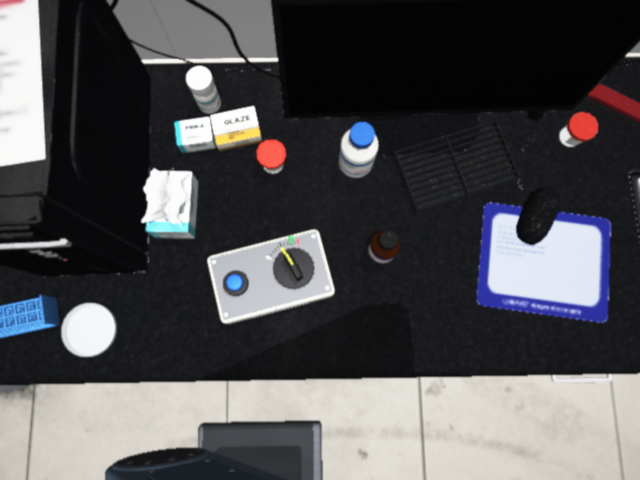

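View pics/side0.png

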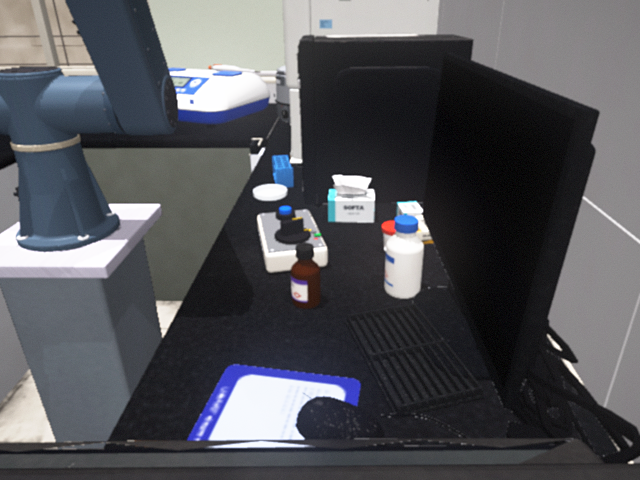

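The top view shows the timer at about (270,276): dial (293,268), button (235,283), yellow pointer (283,250), green clip near (291,240). The dark bottle is at (383,247), the blue bottle at (358,150) and the cup at (271,155).

```bash
cat > h.py <<'E'
import cv2,numpy as np
from rig import status,viewer
from scipy.spatial.transform import Rotation as R
np.set_printoptions(precision=4,suppress=True)
def ray(c,uv):
    P=np.array(c["pose"]); d=np.array([(uv[0]-c["cx"])/c["fx"],(uv[1]-c["cy"])/c["fy"],1.])
    return P[:3,3],P[:3,:3]@d
def onplane(c,uv,z):
    o,d=ray(c,uv); return o+d*(z-o[2])/d[2]
def proj(c,p):
    P=np.array(c["pose"]); q=P[:3,:3].T@(np.array(p)-P[:3,3]); return q[0]/q[2]*c["fx"]+c["cx"],q[1]/q[2]*c["fy"]+c["cy"]
def blobs(im,lo,hi,roi,mina=3):
    x0,y0,x1,y1=roi; m=cv2.inRange(cv2.cvtColor(im[y0:y1,x0:x1],cv2.COLOR_BGR2HSV),lo,hi)
    n,l,s,ce=cv2.connectedComponentsWithStats(m)
    return [(s[i,4],ce[i]+[x0,y0]) for i in range(1,n) if s[i,4]>=mina],m
E
python3 - <<'E'
from h import *
c=viewer.camera("top"); im=c["pixels"]; roi=(200,222,345,330)
g=cv2.cvtColor(im,cv2.COLOR_BGR2GRAY)
m=np.zeros_like(g); m[222:330,200:345]=(g[222:330,200:345]>90)*255
cs,_=cv2.findContours(m,cv2.RETR_EXTERNAL,cv2.CHAIN_APPROX_NONE); k=max(cs,key=cv2.contourArea)
r=cv2.minAreaRect(k); 
b=np.array([onplane(c,p,.046)[:2] for p in cv2.boxPoints(r)]); print("box",r,b,b.mean(0),np.linalg.norm(np.diff(b,axis=0),axis=1))
for n,lo,hi,z in(("yellow",(22,120,120),(35,255,255),.05),("green",(45,80,60),(85,255,255),.051),("redA",(0,100,80),(8,255,255),.048),("redB",(172,100,80),(180,255,255),.048),("blue",(100,120,80),(125,255,255),.055)):
    for a,ce in blobs(im,lo,hi,roi)[0]: print(n,a,ce,onplane(c,ce,z))
cv2.imwrite("pics/crop1.png",cv2.resize(im[225:325,200:340],None,fx=5.7,fy=5.7,interpolation=cv2.INTER_CUBIC))
s=viewer.camera("side"); cv2.imwrite("pics/crop2.png",cv2.resize(s["pixels"][195:315,240:400],None,fx=5,fy=5,interpolation=cv2.INTER_CUBIC))
E
```

```text
box ((269.99365234375, 276.16290283203125), (71.59005737304688, 118.66082000732422), 75.52970886230469) [[ 0.5346  0.0206]
 [ 0.5822 -0.1718]
 [ 0.465  -0.199 ]
 [ 0.42   -0.0111]] [ 0.5004 -0.0903] [0.1982 0.1203 0.1932]
yellow 61 [287.3607 256.4918] [ 0.5314 -0.1191  0.05  ]
green 32 [290.1875 238.9375] [ 0.5609 -0.1241  0.051 ]
redA 7 [297.4286 241.2857] [ 0.5573 -0.136   0.048 ]
blue 236 [234.0932 281.9746] [ 0.4898 -0.032   0.055 ]
```

View pics/crop1.png

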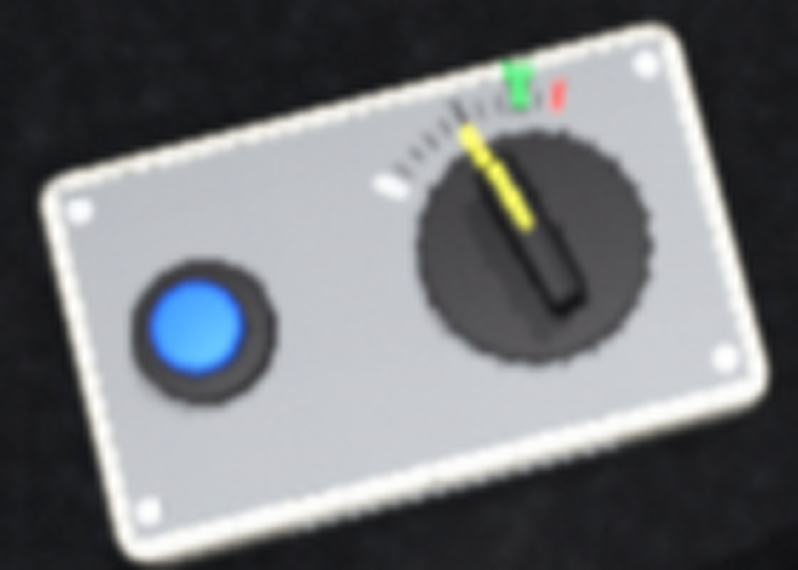

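View pics/crop2.png

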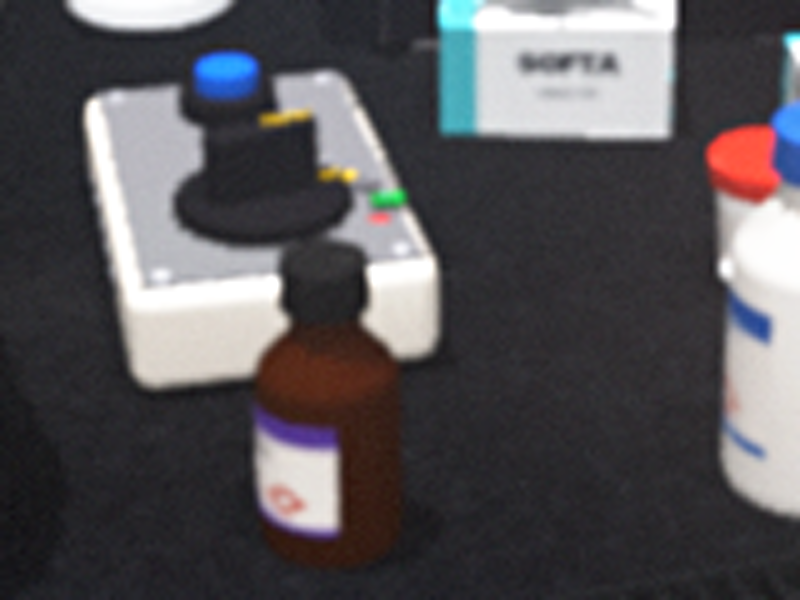

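Crop 1 (scale 5.7) shows the screws at (80,210), (647,64), (724,358) and (148,512). The zero mark is at (392,185), the red mark at (559,95), the green clip at (519,84), the pointer tip at (465,130) and the skirt centre near (535,247). Crop 2 confirms that the bar is upright and that the dark bottle stands clear, to the right.

```bash
cat > m.py <<'E'
from h import *
c=viewer.camera("top"); s=viewer.camera("side")
px=lambda u,v:((u+.5)/5.7-.5+200,(v+.5)/5.7-.5+225)
S=np.array([onplane(c,px(*p),.046)[:2] for p in((80,210),(647,64),(724,358),(148,512))])
ctr=S.mean(0); yv=(S[0]-S[1])+(S[3]-S[2]); yv/=np.linalg.norm(yv); xv=np.array([yv[1],-yv[0]])
print("screw sides",np.linalg.norm(S-np.roll(S,1,0),axis=1),"ctr",ctr,"yaw",np.arctan2(xv[1],xv[0]))
ax=ctr-.040*yv; bt=ctr+.058*yv
print("axis",ax,"skirt",onplane(c,px(535,247),.053),"btn",bt)
ang=lambda p:np.arctan2(*(np.array(p[:2])-ax)[::-1])
for n,uv,z in(("zero",(392,185),.047),("red",(559,95),.047),("green",(519,84),.051),("tip",(465,130),.05)):
    p=onplane(c,px(*uv),z); print(n,p,"r",np.linalg.norm(p[:2]-ax),"ang",ang(p))
# blue button: two views
b1=max(blobs(c["pixels"],(100,120,80),(125,255,255),(200,222,345,330))[0],key=lambda t:t[0])[1]
b2=max(blobs(s["pixels"],(100,120,80),(125,255,255),(265,195,305,225))[0],key=lambda t:t[0])[1]
o1,d1=ray(c,b1);o2,d2=ray(s,b2); t=np.linalg.lstsq(np.c_[d1,-d2],o2-o1,rcond=None)[0]
print("btn 2view",o1+d1*t[0],o2+d2*t[1],b2)
for n,uv,z in(("dark",(388,240),.104),("blue",(362,135),.135),("cup",(271,152),.056)):
    p=onplane(c,uv,z); print(n,p,"from axis",np.linalg.norm(p[:2]-ax),"from btn",np.linalg.norm(p[:2]-bt))
o=status.get_obs(); print(o["position"],R.from_quat(o["tool_rot"]).as_matrix())
E
python3 m.py
```

```text
screw sides [0.0903 0.1711 0.0896 0.1709] ctr [ 0.5024 -0.0898] yaw 0.24281273159328945
axis [ 0.512  -0.1286] skirt [ 0.5117 -0.1291  0.053 ] btn [ 0.4885 -0.0335]
zero [ 0.5315 -0.0873  0.047 ] r 0.0456706696505325 ang 1.1308394658812315
red [ 0.5575 -0.1364  0.047 ] r 0.0461055976868641 ang -0.16885374285975197
green [ 0.5602 -0.1248  0.051 ] r 0.04828641911354468 ang 0.07945076349097431
tip [ 0.5469 -0.1089  0.05  ] r 0.0400913005797773 ang 0.5153886159914426
btn 2view [ 0.4889 -0.033   0.0627] [ 0.4884 -0.0331  0.0626] [284.7236 209.561 ]
dark [ 0.546  -0.2793  0.104 ] from axis 0.1544809775014492 from btn 0.25246734308920515
blue [ 0.7086 -0.2413  0.135 ] from axis 0.22659572981713333 from btn 0.30274323588207225
cup [ 0.7125 -0.0926  0.056 ] from axis 0.20364093079087398 from btn 0.2316631292317759
[ 0.1551 -0.6052  0.2222] [[ 0.9687  0.2481 -0.    ]
 [ 0.2481 -0.9687  0.0007]
 [ 0.0001 -0.0007 -1.    ]]
```

>>> arm_command(delta_rot=[[0,0,-1],[0,0,-2],[0,0,-3],[0,0,-4],[0,0,-5],[0,0,-6],[0,0,-7],[0,0,-8],[0,0,-9],[0,0,-10],[0,0,-11],[0,0,-12]], delta_pos=[[0.025,-0.02,0],[0.05,-0.04,0],[0.075,-0.06,0],[0.1,-0.08,0],[0.125,-0.1,0],[0.15,-0.12,0],[0.175,-0.14,0],[0.2,-0.16,0],[0.225,-0.18,0],[0.25,-0.2,0],[0.275,-0.22,0],[0.3,-0.24,0]], gripper=[-1,-1,-1,-1,-1,-1,-1,-1,-1,-1,-1,-1], grip_force=30)

```text
time: 1.3
position: [0.3869, -0.2972, 0.2227]
tool_rot: [0.974, 0.228, 0.0, 0.0]
ft_force: [-0.4, 0.4, 0.3]
grip_width: 0.0869
grip_force: 0.0
```

```bash
cat > d.py <<'E'
# usage: d.py x y z yaw : tool-frame shift and turn to a tool-down target
import sys; from h import *
o=status.get_obs(); M=R.from_quat(o["tool_rot"]).as_matrix(); x,y,z,a=map(float,sys.argv[1:])
T=np.c_[[np.cos(a),np.sin(a),0],[np.sin(a),-np.cos(a),0],[0,0,-1]]
print(o["time"],o["position"],"yaw",np.arctan2(M[1,0],M[0,0]),"q",o["q"]);print("pos",M.T@(np.array([x,y,z])-o["position"]),"rot",R.from_matrix(M.T@T).as_rotvec(degrees=True),"F",o["ft_force"],"M",o["moment"],o["grip_width"])
E
python3 d.py .512 -.1288 .11 .515
```

```text
1.3 [ 0.3869 -0.2972  0.2227] yaw 0.46084598916239905 q [-0.8845  0.3436  1.7686  0.      1.029   0.2254]
pos [ 0.1869 -0.0952  0.1127] rot [ 0.0224 -0.0068 -3.1028] F [-0.4385  0.3861  0.274 ] M [-0.0414 -0.057  -0.0159] 0.08692563596905592
```

>>> arm_command(delta_rot=[[0,0,-0.5],[0,0,-1],[0,0,-1.5],[0,0,-2],[0,0,-2.5],[0,0,-3],[0,0,-3.1],[0,0,-3.1],[0,0,-3.1],[0,0,-3.1],[0,0,-3.1],[0,0,-3.1]], delta_pos=[[0.025,-0.013,0],[0.05,-0.026,0],[0.075,-0.039,0],[0.1,-0.052,0.02],[0.125,-0.065,0.04],[0.15,-0.078,0.06],[0.175,-0.088,0.08],[0.187,-0.0952,0.1],[0.187,-0.0952,0.11],[0.187,-0.0952,0.11],[0.187,-0.0952,0.11],[0.187,-0.0952,0.11]], gripper=[-1,-1,-1,-1,-1,-1,-1,-1,-1,-1,-1,-1])

```text
time: 2.3
position: [0.5117, -0.1312, 0.1134]
tool_rot: [0.967, 0.254, 0.0, 0.001]
ft_force: [-0.4, 0.4, -0.2]
grip_width: 0.0868
grip_force: 0.0
```

```bash
python3 d.py .512 -.1288 .058 .515
python3 - <<'E'
from h import *
c=viewer.camera("top");s=viewer.camera("side")
a=cv2.resize(c["pixels"][190:330,200:400],None,fx=3,fy=3); b=cv2.resize(s["pixels"][150:290,220:420],None,fx=3,fy=3)
cv2.imwrite("pics/a2.png",cv2.resize(np.vstack([a,b]),None,fx=.7,fy=.7))
E
```

```text
2.3 [ 0.5117 -0.1312  0.1134] yaw 0.5132221907421095 q [-0.4627  0.56    1.7755 -0.0003  0.8045  0.5951]
pos [ 0.0015 -0.002   0.0554] rot [ 0.0774 -0.0382 -0.1019] F [-0.3846  0.3675 -0.2442] M [-0.0246 -0.0305  0.0023] 0.08675940913445687
```

View pics/a2.png

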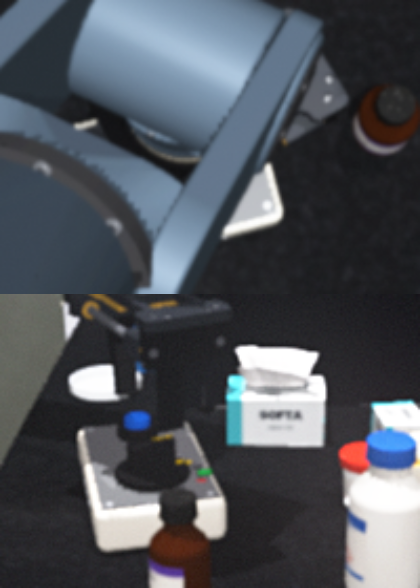

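The side view shows the gripper centred over the dial with the fingers clear on both sides. In the top view the gripper's edge stays clear of the dark bottle. Next I descend and grip.

>>> arm_command(delta_rot=[[0,0,0],[0,0,0],[0,0,0],[0,0,0],[0,0,0],[0,0,0],[0,0,0],[0,0,0]], delta_pos=[[0.001,-0.002,0.01],[0.001,-0.002,0.02],[0.001,-0.002,0.03],[0.001,-0.002,0.04],[0.001,-0.002,0.048],[0.001,-0.002,0.053],[0.001,-0.002,0.053],[0.001,-0.002,0.053]], gripper=[-1,-1,-1,-1,-1,-1,-1,-1])

```text
time: 3.07
position: [0.5111, -0.1278, 0.059]
tool_rot: [0.967, 0.254, -0.0, -0.0]
ft_force: [-0.0, 0.2, 0.3]
grip_width: 0.0871
grip_force: 0.0
```

```bash
python3 d.py .512 -.1288 .058 .515
```

```text
3.0667 [ 0.5111 -0.1278  0.059 ] yaw 0.514355625884979 q [-0.4572  0.6543  1.8075  0.      0.6809  0.5992]
pos [0.0003 0.0013 0.001 ] rot [-0.0507  0.0344 -0.0369] F [-0.0201  0.2422  0.3266] M [-0.0424  0.0025 -0.0389] 0.08711163153255506
```

>>> arm_command(delta_rot=[[0,0,0],[0,0,0],[0,0,0],[0,0,0],[0,0,0],[0,0,0],[0,0,0],[0,0,0],[0,0,0],[0,0,0],[0,0,0],[0,0,0]], delta_pos=[[0,0.001,0],[0,0.001,0],[0,0.001,0],[0,0.001,0],[0,0.001,0],[0,0.001,0],[0,0.001,0],[0,0.001,0],[0,0.001,0],[0,0.001,0],[0,0.001,0],[0,0.001,0]], gripper=[0.8,0.8,0.8,0.8,0.8,0.8,0.8,0.8,0.8,0.8,0.8,0.8], grip_force=30)

```text
time: 4.07
position: [0.5118, -0.1288, 0.0595]
tool_rot: [0.967, 0.254, -0.0, -0.0]
ft_force: [-0.0, -0.2, 0.2]
grip_width: 0.0151
grip_force: 0.0
```

```bash
cat > avg.py <<'E'
from h import *
L=[]
for i in range(8):
    viewer.camera("side"); o=status.get_obs(); M=R.from_quat(o["tool_rot"]).as_matrix()
    L.append(np.r_[o["ft_force"],o["moment"],np.arctan2(M[1,0],M[0,0]),o["position"]])
L=np.array(L); print(o["time"],"F",L[:,:3].mean(0),"M",L[:,3:6].mean(0),"sd",L[:,5].std(),"yaw",L[:,6].mean(),"pos",L[:,7:].mean(0),o["grip_width"],o["grip_force"],"q6",o["q"][5])
E
python3 avg.py
```

```text
4.4667 F [-0.525   2.6268  1.4546] M [0.4806 0.0573 0.0203] sd 0.03150375011028547 yaw 0.5141455472923968 pos [ 0.5114 -0.1282  0.0595] 0.0116990196252812 30.0003108009696 q6 0.5980698971065894
```

>>> arm_command(delta_rot=[[0,0,4],[0,0,8],[0,0,12],[0,0,16],[0,0,20],[0,0,24],[0,0,28],[0,0,32],[0,0,36],[0,0,40],[0,0,44],[0,0,48]], delta_pos=[[0,0,0],[0,0,0],[0,0,0],[0,0,0],[0,0,0],[0,0,0],[0,0,0],[0,0,0],[0,0,0],[0,0,0],[0,0,0],[0,0,0]], gripper=[0.8,0.8,0.8,0.8,0.8,0.8,0.8,0.8,0.8,0.8,0.8,0.8])

```text
time: 5.47
position: [0.5112, -0.127, 0.0595]
tool_rot: [0.987, -0.163, -0.001, -0.001]
ft_force: [1.3, 6.4, 2.3]
grip_width: 0.0117
grip_force: 30.0
```

```bash
python3 avg.py
```

```text
5.8667 F [0.4847 7.1009 2.7782] M [ 1.3765 -0.0792  0.025 ] sd 0.014675094588891517 yaw -0.3252809809974485 pos [ 0.5112 -0.127   0.0595] 0.011713806182031307 30.000592740252614 q6 1.4358039172843415
```

>>> arm_command(delta_rot=[[0,0,2],[0,0,4],[0,0,6],[0,0,8],[0,0,8]], delta_pos=[[0,-0.0005,0],[-0.0005,-0.001,0],[-0.0005,-0.0015,0],[-0.0005,-0.002,0],[-0.0005,-0.002,0]], gripper=[0.8,0.8,0.8,0.8,0.8])

```text
time: 6.28
position: [0.5114, -0.1266, 0.0595]
tool_rot: [0.973, -0.229, -0.001, 0.0]
ft_force: [-1.5, 0.9, 2.4]
grip_width: 0.0118
grip_force: 30.0
```

```bash
python3 avg.py
```

```text
6.6833 F [-2.7228  1.4757  2.1937] M [0.3496 0.4864 0.0258] sd 0.04440051826888093 yaw -0.46236303246620547 pos [ 0.5114 -0.1266  0.0595] 0.011748063068682191 30.000360407866538 q6 1.5789420067968871
```

>>> arm_command(delta_rot=[[0,0,1],[0,0,2],[0,0,2]], delta_pos=[[0,0,0],[0,0,0],[0,0,0]], gripper=[0.8,0.8,0.8])

```text
time: 6.93
position: [0.5114, -0.1265, 0.0595]
tool_rot: [0.969, -0.247, -0.001, -0.0]
ft_force: [-4.1, 2.5, 3.0]
grip_width: 0.0122
grip_force: 30.0
```

```bash
python3 avg.py
```

```text
7.3333 F [-4.1085  1.6931  2.8431] M [0.3466 0.8265 0.0381] sd 0.02448508881309022 yaw -0.4978471238215324 pos [ 0.5115 -0.1265  0.0595] 0.011377523920983687 30.000681839883327 q6 1.6140891762831218
```

>>> arm_command(delta_rot=[[0,0,1],[0,0,2],[0,0,2]], delta_pos=[[0,0,0],[0,0,0],[0,0,0]], gripper=[0.8,0.8,0.8])

```text
time: 7.58
position: [0.5115, -0.1264, 0.0595]
tool_rot: [0.965, -0.264, -0.001, -0.0]
ft_force: [-5.7, 1.7, 3.4]
grip_width: 0.0121
grip_force: 30.0
```

```bash
python3 avg.py
```

```text
7.9833 F [-4.7186  1.6769  2.859 ] M [0.3743 0.9258 0.034 ] sd 0.015117231214115547 yaw -0.5329476790642302 pos [ 0.5115 -0.1265  0.0595] 0.01199351274272115 30.000539389438927 q6 1.6491700300136893
```

>>> arm_command(delta_rot=[[0,0,1],[0,0,2],[0,0,2]], delta_pos=[[-0.0005,0,0],[-0.001,0.0005,0],[-0.001,0.0005,0]], gripper=[0.8,0.8,0.8])

```text
time: 8.23
position: [0.5114, -0.1265, 0.0595]
tool_rot: [0.96, -0.281, 0.001, -0.0]
ft_force: [-1.7, 2.9, 1.2]
grip_width: 0.012
grip_force: 30.0
```

```bash
python3 avg.py
```

```text
8.6333 F [-1.3116  4.2663  0.4215] M [0.8328 0.269  0.0543] sd 0.019033265990135436 yaw -0.5681131138945996 pos [ 0.5114 -0.1265  0.0595] 0.01199283999549618 30.00010816846043 q6 1.6830748307722827
```

>>> arm_command(delta_rot=[[0,0,1],[0,0,2],[0,0,2]], delta_pos=[[0,0,0],[-0.0005,-0.0005,0],[-0.0005,-0.0005,0]], gripper=[0.8,0.8,0.8])

```text
time: 8.88
position: [0.5114, -0.1264, 0.0595]
tool_rot: [0.955, -0.297, 0.001, 0.0]
ft_force: [0.7, 2.9, -2.1]
grip_width: 0.0115
grip_force: 30.0
```

```bash
python3 avg.py
```

```text
9.2833 F [ 1.1846  2.3519 -2.1427] M [ 0.5351 -0.1362  0.0657] sd 0.02456384465905675 yaw -0.6027273306574032 pos [ 0.5114 -0.1264  0.0596] 0.011833772328302527 29.999419986270368 q6 1.7190450589716697
```

>>> arm_command(delta_rot=[[0,0,1],[0,0,2],[0,0,2]], delta_pos=[[0,0,0],[0,0,0],[0,0,0]], gripper=[0.8,0.8,0.8])

```text
time: 9.53
position: [0.5114, -0.1263, 0.0596]
tool_rot: [0.95, -0.314, 0.001, 0.0]
ft_force: [2.4, 1.3, -4.2]
grip_width: 0.0116
grip_force: 30.0
```

```bash
python3 avg.py
```

```text
9.9333 F [ 3.3596  1.0057 -4.5693] M [ 0.3156 -0.5315  0.1785] sd 0.03966906846996429 yaw -0.6374140131983711 pos [ 0.5113 -0.1263  0.0596] 0.011810010025342101 29.999079555273056 q6 1.7539412079595014
```

>>> arm_command(delta_rot=[[0,0,1],[0,0,2],[0,0,2]], delta_pos=[[0,0,0],[0,0,0],[0,0,0]], gripper=[0.8,0.8,0.8])

```text
time: 10.18
position: [0.5113, -0.1263, 0.0596]
tool_rot: [0.944, -0.33, 0.001, 0.0]
ft_force: [5.1, 0.3, -4.5]
grip_width: 0.0117
grip_force: 30.0
```

```bash
python3 avg.py
```

```text
10.5833 F [ 5.0173  0.4404 -5.9455] M [ 0.1861 -0.8758  0.2983] sd 0.027783433128165776 yaw -0.6723453184118124 pos [ 0.5113 -0.1262  0.0596] 0.01188603479299593 29.99909387435764 q6 1.7887983784015433
```

>>> arm_command(delta_rot=[[0,0,0],[0,0,0],[0,0,0],[0,0,0],[0,0,-3],[0,0,-6],[0,0,-9],[0,0,-12],[0,0,-15],[0,0,-18],[0,0,-21],[0,0,-24]], delta_pos=[[0,0,0],[0,0,0],[0,0,0],[0,0,0],[0,0,0],[0,0,0],[0,0,0],[0,0,0],[0,0,0],[0,0,0],[0,0,0],[0,0,0]], gripper=[0.8,0.8,0.8,0.8,0.8,0.8,0.8,0.8,0.8,0.8,0.8,0.8])

```text
time: 11.58
position: [0.5111, -0.1267, 0.0596]
tool_rot: [0.992, -0.126, 0.0, 0.0]
ft_force: [4.2, -2.6, -5.4]
grip_width: 0.0121
grip_force: 30.0
```

```bash
python3 avg.py
```

```text
11.9833 F [ 3.9029 -3.1279 -5.8777] M [-0.5331 -0.6568 -0.0246] sd 0.03302850444436811 yaw -0.2544472494399559 pos [ 0.5111 -0.1267  0.0596] 0.011546446233191862 29.998895013704896 q6 1.3714178318292432
```

>>> arm_command(delta_rot=[[0,0,-3],[0,0,-6],[0,0,-9],[0,0,-12],[0,0,-15],[0,0,-17],[0,0,-18.5],[0,0,-19.5],[0,0,-19.5]], delta_pos=[[0,0,0],[0.0005,0.0005,0],[0.001,0.0005,0],[0.001,0.0005,0],[0.001,0.0005,0],[0.001,0.0005,0],[0.001,0.0005,0],[0.001,0.0005,0],[0.001,0.0005,0]], gripper=[0.8,0.8,0.8,0.8,0.8,0.8,0.8,0.8,0.8])

```text
time: 12.73
position: [0.5111, -0.1272, 0.0596]
tool_rot: [0.999, 0.043, -0.0, 0.0]
ft_force: [2.1, -5.1, -4.6]
grip_width: 0.0116
grip_force: 30.0
```

```bash
python3 avg.py
python3 - <<'E'
from h import *
s=viewer.camera("side"); cv2.imwrite("pics/s3.png",cv2.resize(s["pixels"][210:260,250:340],None,fx=8,fy=8,interpolation=cv2.INTER_CUBIC))
for n,lo,hi,z in(("yellow",(18,120,120),(35,255,255),.05),("green",(45,80,60),(85,255,255),.051)):
    for a,ce in blobs(s["pixels"],lo,hi,(250,200,340,270))[0]: print(n,a,ce,onplane(s,ce,z))
E
```

```text
13.1333 F [ 1.4564 -4.9013 -4.373 ] M [-0.948  -0.2501 -0.0453] sd 0.02776048103789663 yaw 0.08609427447553913 pos [ 0.5111 -0.1272  0.0596] 0.011543673186737576 29.999127318151295 q6 1.0303175213922755
yellow 12 [309.5    232.3333] [ 0.5452 -0.1176  0.05  ]
green 25 [317.2  234.36] [ 0.5607 -0.1288  0.051 ]
```

View pics/s3.png

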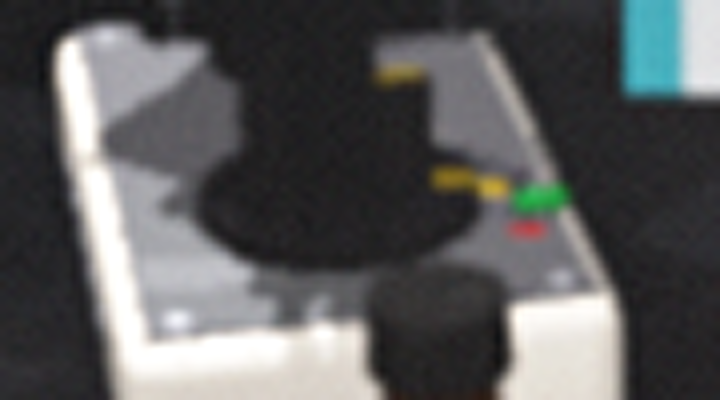

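The pointer now looks in line with the green clip: pointer (455..495,178..187), clip (540,197). I'll release, rise, and check from the top.

>>> arm_command(delta_rot=[[0,0,0],[0,0,0],[0,0,0],[0,0,0],[0,0,0],[0,0,0],[0,0,0],[0,0,0],[0,0,0],[0,0,0],[0,0,0],[0,0,0]], delta_pos=[[0,0.001,0],[0,0.001,0],[0,0.001,0],[0,0.001,0],[0,0.001,0],[0,0.001,0],[0,0.001,-0.015],[0,0.001,-0.03],[0,0.001,-0.045],[0,0.001,-0.06],[0,0.001,-0.075],[0,0.001,-0.09]], gripper=[0.8,0.5,0.2,0,-0.3,-0.5,-0.5,-0.5,-0.5,-0.5,-0.5,-0.5])

```text
time: 14.18
position: [0.5112, -0.1273, 0.1502]
tool_rot: [0.999, 0.043, -0.0, -0.0]
ft_force: [-0.0, 0.0, 0.8]
grip_width: 0.0645
grip_force: 0.0
```

```bash
python3 d.py .4885 -.0333 .12 .1
```

```text
14.1833 [ 0.5112 -0.1273  0.1502] yaw 0.08674226782571928 q [-0.4564  0.4998  1.7491  0.0001  0.8937  1.0275]
pos [-0.0144 -0.0956  0.0303] rot [-0.0347  0.0483 -0.7596] F [-0.0436  0.0263  0.7635] M [ 0.0298  0.0003 -0.0104] 0.06447185577898172
```

>>> arm_command(delta_rot=[[0,0,0],[0,0,0],[0,0,0],[0,0,0],[0,0,0],[0,0,0],[0,0,0],[0,0,0],[0,0,0],[0,0,0],[0,0,0],[0,0,0]], delta_pos=[[0,0,-0.03],[-0.02,0.02,-0.05],[-0.045,0.045,-0.06],[-0.07,0.07,-0.06],[-0.095,0.1,-0.06],[-0.12,0.125,-0.06],[-0.145,0.15,-0.06],[-0.17,0.175,-0.06],[-0.195,0.2,-0.06],[-0.22,0.225,-0.06],[-0.235,0.25,-0.06],[-0.235,0.25,-0.06]], gripper=[-0.5,-0.5,-0.5,-0.5,-0.5,-0.5,-0.5,-0.5,-0.5,-0.5,-0.5,-0.5])

```text
time: 15.18
position: [0.2972, -0.4025, 0.21]
tool_rot: [0.999, 0.041, 0.0, 0.002]
ft_force: [0.1, -1.2, 0.1]
grip_width: 0.0654
grip_force: 0.0
```

Run:
```python
from h import *
c=viewer.camera("top"); im=c["pixels"]
ax=np.array([.512,-.1286])
for n,lo,hi,z in(("yellow",(20,110,110),(35,255,255),.05),("green",(45,80,60),(85,255,255),.051)):
    B,m=blobs(im,lo,hi,(255,222,345,330))
    for a,ce in B:
        p=onplane(c,ce,z); print(n,a,ce,p,"ang",np.arctan2(*(p[:2]-ax)[::-1]))
    if n=="yellow":
        ys,xs=np.nonzero(m); q=np.array([onplane(c,(x+255,y+222),z)[:2] for x,y in zip(xs,ys)]); v=np.linalg.svd(q-q.mean(0))[2][0]; print("dir",np.arctan2(v[1],v[0]))
        far=q[np.argsort(-np.linalg.norm(q-ax,axis=1))[:10]]; f=far.mean(0)-ax; print("tip ang",np.arctan2(f[1],f[0]),np.linalg.norm(f))
cv2.imwrite("pics/crop4.png",cv2.resize(im[225:325,200:340],None,fx=5.7,fy=5.7,interpolation=cv2.INTER_CUBIC))
```

```text
yellow 66 [291.7424 254.9697] [ 0.5339 -0.1264  0.05  ] ang 0.10174012968113108
dir -3.090441000272653
tip ang 0.08461412960384027 0.035624451664403256
green 32 [290.1875 238.9375] [ 0.5609 -0.1241  0.051 ] ang 0.09278503783651858
```

View pics/crop4.png

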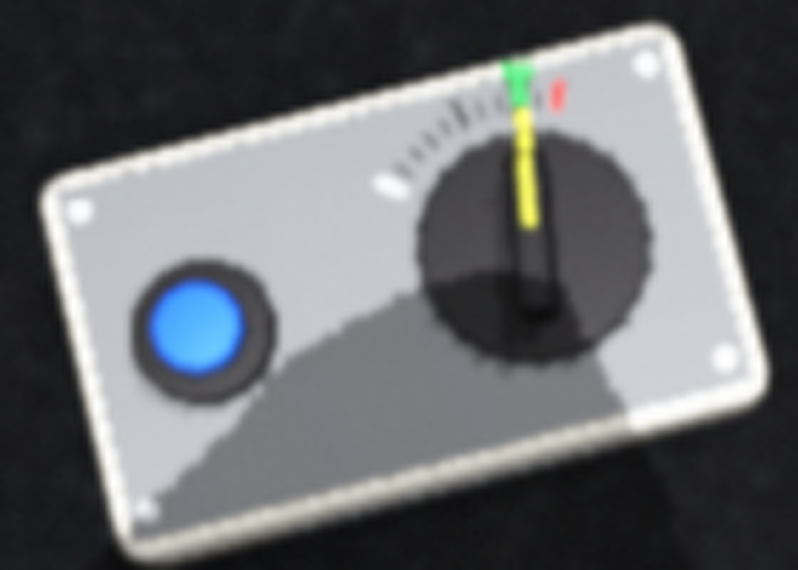

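The pointer tip (522,110) is practically on the clip line (517,85), possibly a touch clockwise of it. I'll measure that difference at sub-pixel level.

```bash
python3 - <<'E'
from h import *
I=[]
for i in range(4): c=viewer.camera("top"); I.append(c["pixels"].astype(float))
im=np.mean(I,0); b,g,r=im[...,0],im[...,1],im[...,2]
for ax in([.512,-.1286],[.5117,-.1291]):
    ax=np.array(ax)
    for n,w,z,r0,r1 in(("yel",np.clip(np.minimum(r,g)-b-25,0,None),.05,.034,.043),("yelall",np.clip(np.minimum(r,g)-b-25,0,None),.05,.036,.041),("grn",np.clip(g-np.maximum(r,b)-25,0,None),.051,.04,.058),("red",np.clip(r-np.maximum(g,b)-25,0,None),.047,.04,.055)):
        S=[]
        for v in range(228,275):
            for u in range(265,312):
                if w[v,u]>0:
                    d=onplane(c,(u,v),z)[:2]-ax; rr=np.hypot(*d)
                    if r0<rr<r1: S.append((w[v,u],np.arctan2(d[1],d[0]),rr))
        S=np.array(S); print(n,len(S),"ang",np.average(S[:,1],weights=S[:,0]),"r",np.average(S[:,2],weights=S[:,0]))
E
python3 d.py .4885 -.0328 .15 .1
```

```text
yel 16 ang 0.07983800653027621 r 0.03763726056892926
yelall 11 ang 0.07950871373746715 r 0.03867478433906309
grn 42 ang 0.08576813811351741 r 0.04894262233311001
red 18 ang -0.15849899089989852 r 0.04604202117867146
yel 17 ang 0.09429618253717766 r 0.037623976486179773
yelall 11 ang 0.09246252645845184 r 0.03871821566344115
grn 42 ang 0.0954071759941994 r 0.04928636673402593
red 18 ang -0.14677443342921184 r 0.04626245019430125
15.4333 [ 0.2995 -0.3955  0.2094] yaw 0.08791483940523362 q [-1.1485  0.3742  1.7638  0.0004  1.0052  0.3341]
pos [ 0.2201 -0.3446  0.0599] rot [-0.0949  0.0119 -0.6924] F [-0.2028  0.1926  0.4308] M [ 0.0599 -0.0534 -0.0039] 0.06519476136617901
```

The pointer is within about 0.005 rad of the clip, so the dial is set. Next I close the fingers and move over the button.

>>> arm_command(delta_rot=[[0,0,0],[0,0,0],[0,0,0],[0,0,0],[0,0,0],[0,0,0],[0,0,0],[0,0,0],[0,0,0],[0,0,0],[0,0,0],[0,0,0]], delta_pos=[[0.015,-0.025,0],[0.035,-0.055,0],[0.055,-0.086,0],[0.075,-0.118,0],[0.095,-0.149,0],[0.115,-0.18,0],[0.135,-0.212,0],[0.155,-0.243,0],[0.175,-0.275,0],[0.195,-0.306,0],[0.21,-0.33,0],[0.22,-0.346,0]], gripper=[1,1,1,1,1,1,1,1,1,1,1,1], grip_force=10)

```text
time: 16.43
position: [0.4886, -0.0289, 0.2096]
tool_rot: [0.999, 0.046, -0.0, -0.0]
ft_force: [-0.8, -0.5, 0.1]
grip_width: 0.0013
grip_force: 0.0
```

>>> arm_command(delta_rot=[[0,0,0],[0,0,0],[0,0,0],[0,0,0],[0,0,0],[0,0,0]], delta_pos=[[0,0,0.02],[0,0,0.04],[0,0,0.06],[0,0,0.08],[0,0,0.1],[0,0,0.11]], gripper=[1,1,1,1,1,1])

```text
time: 16.93
position: [0.4866, -0.0313, 0.0977]
tool_rot: [0.999, 0.045, -0.002, -0.001]
ft_force: [-0.4, -0.1, 0.1]
grip_width: 0.0002
grip_force: 0.0
```

```bash
python3 avg.py;  python3 d.py .4883 -.0325 .07 .1
```

```text
17.3333 F [-0.2343 -0.0113 -0.0968] M [ 0.0095  0.0205 -0.0205] sd 0.029486391818819905 yaw 0.08821368472674941 pos [ 0.488  -0.0323  0.0994] 0.0004560311890986278 0.0 q6 1.1871968818063692
17.3333 [ 0.489  -0.0333  0.1005] yaw 0.08721059754037028 q [-0.2963  0.547   1.8788  0.0001  0.7137  1.1872]
pos [-0.0007 -0.0008  0.0305] rot [ 0.0443 -0.1135 -0.7328] F [-0.5934 -0.3457 -0.2199] M [ 0.0314 -0.0055 -0.0132] 0.0004560311890986278
```

Descend to about 0.064 first, then press in small steps.

>>> arm_command(delta_rot=[[0,0,0],[0,0,0],[0,0,0],[0,0,0],[0,0,0],[0,0,0]], delta_pos=[[0,0,0.01],[0,0,0.02],[0,0,0.03],[0,0,0.034],[0,0,0.036],[0,0,0.036]], gripper=[1,1,1,1,1,1])

```text
time: 17.83
position: [0.4883, -0.0334, 0.0633]
tool_rot: [0.999, 0.043, -0.0, -0.0]
ft_force: [-0.4, 0.2, 2.6]
grip_width: 0.0004
grip_force: 1.7
```

```bash
python3 avg.py
```

```text
18.2333 F [-0.5388 -0.4259  3.3615] M [-0.0469  0.1078  0.0039] sd 0.019425838723488967 yaw 0.08681176805935296 pos [ 0.4883 -0.0334  0.0638] 0.0006878807306479063 1.5791154646285577 q6 1.1871653767460126
```

>>> arm_command(delta_rot=[[0,0,0],[0,0,0],[0,0,0]], delta_pos=[[0,0,0.001],[0,0,0.002],[0,0,0.002]], gripper=[1,1,1])

```text
time: 18.48
position: [0.4884, -0.0334, 0.0623]
tool_rot: [0.999, 0.043, 0.0, 0.0]
ft_force: [-2.4, -1.1, 10.3]
grip_width: 0.0004
grip_force: 5.1
```

```bash
python3 avg.py
```

```text
18.8833 F [-2.12   -0.1037 10.2811] M [-0.0388  0.3793 -0.018 ] sd 0.02127708330407016 yaw 0.08688139890109228 pos [ 0.4884 -0.0334  0.0623] 0.0006462777722318321 5.164623713353649 q6 1.1871800705705748
```

>>> arm_command(delta_rot=[[0,0,0],[0,0,0],[0,0,0],[0,0,0]], delta_pos=[[0,0,0.001],[0,0,0.001],[0,0,0.001],[0,0,0.001]], gripper=[1,1,1,1])

```text
time: 19.22
position: [0.4884, -0.0334, 0.0621]
tool_rot: [0.999, 0.043, 0.0, 0.0]
ft_force: [-2.6, -0.6, 16.9]
grip_width: 0.0003
grip_force: 8.9
```

```bash
python3 avg.py
python3 - <<'E'
from h import *
s=viewer.camera("side")
print([proj(s,(.4885,-.0335,z)) for z in(.046,.055,.063,.069)], [(a,ce) for a,ce in blobs(s["pixels"],(100,120,80),(125,255,255),(265,185,305,225))[0]])
cv2.imwrite("pics/s5.png",cv2.resize(s["pixels"][180:250,250:340],None,fx=8,fy=8,interpolation=cv2.INTER_CUBIC))
E
```

```text
19.6167 F [-3.4921 -0.021  17.8003] M [-0.0064  0.5962  0.0041] sd 0.029943612262061166 yaw 0.0870101768256892 pos [ 0.4884 -0.0334  0.0621] 0.0007461327400271078 8.929406753741205 q6 1.187169150611667
[(np.float64(285.1312770477649), np.float64(216.9146984963621)), (np.float64(284.9187268544053), np.float64(212.989264655876)), (np.float64(284.7284104416235), np.float64(209.47445022392827)), (np.float64(284.58481050277004), np.float64(206.82240813185982))] [(np.int32(41), array([285.439 , 212.5854]))]
```

View pics/s5.png

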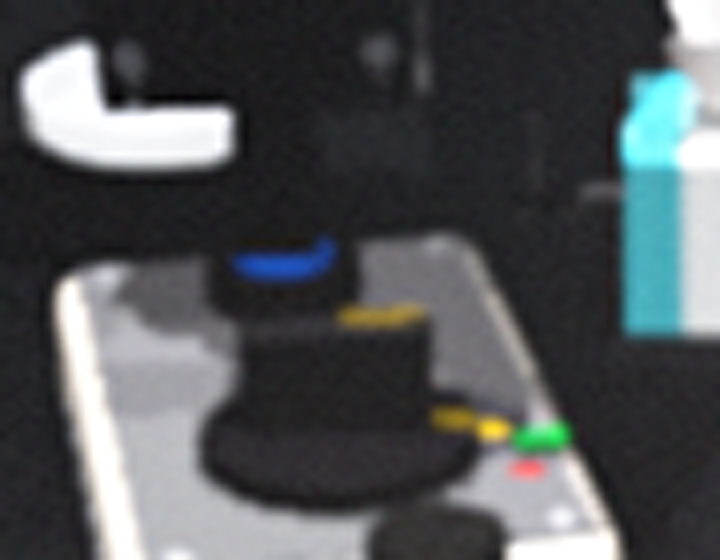

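The tip rests on the blue button, which is bottomed: z stays at 0.062 while the force climbs. A rim of blue at (285,265) still stands above the collar, so the finger isn't on the collar. I'll release and retreat.

>>> arm_command(delta_rot=[[0,0,0],[0,0,0],[0,0,0],[0,0,0],[0,0,0],[0,0,0],[0,0,0],[0,0,0],[0,0,0],[0,0,0],[0,0,0],[0,0,0]], delta_pos=[[0,0,-0.01],[0,0,-0.03],[0,0,-0.05],[0,0,-0.075],[0,0,-0.1],[0,0,-0.125],[-0.02,0.03,-0.14],[-0.04,0.06,-0.14],[-0.06,0.09,-0.14],[-0.08,0.12,-0.14],[-0.1,0.15,-0.14],[-0.12,0.18,-0.14]], gripper=[1,1,1,1,1,1,1,1,1,1,1,1])

```text
time: 20.67
position: [0.3834, -0.224, 0.2004]
tool_rot: [0.999, 0.044, 0.0, -0.0]
ft_force: [1.4, -0.6, 0.2]
grip_width: 0.0003
grip_force: 0.0
```

>>> arm_command(delta_rot=[[0,0,0],[0,0,0],[0,0,0],[0,0,0],[0,0,0],[0,0,0],[0,0,0],[0,0,0]], delta_pos=[[-0.015,0.03,0],[-0.03,0.06,0],[-0.045,0.09,0],[-0.06,0.12,0],[-0.075,0.15,0],[-0.085,0.17,0],[-0.085,0.17,0],[-0.085,0.17,0]], gripper=[1,1,1,1,1,1,1,1])

```text
time: 21.33
position: [0.3139, -0.4004, 0.2]
tool_rot: [0.999, 0.042, 0.0, -0.001]
ft_force: [0.4, 0.6, 0.0]
grip_width: 0.0002
grip_force: 0.0
```

Run:
```python
from h import *
c=viewer.camera("top"); im=c["pixels"]; print(status.get_obs()["time"],status.get_obs()["position"])
for n,lo,hi,roi in(("yellow",(20,110,110),(35,255,255),(255,222,345,330)),("green",(45,80,60),(85,255,255),(255,222,345,330)),("blue",(100,120,80),(125,255,255),(200,222,345,330))): print(n,blobs(im,lo,hi,roi)[0])
cv2.imwrite("pics/t6.png",im)
```

```text
21.3833 [ 0.3141 -0.3989  0.2   ]
yellow [(np.int32(66), array([291.7424, 254.9697]))]
green [(np.int32(32), array([290.1875, 238.9375]))]
blue [(np.int32(238), array([234.0378, 281.958 ]))]
```

View pics/t6.png

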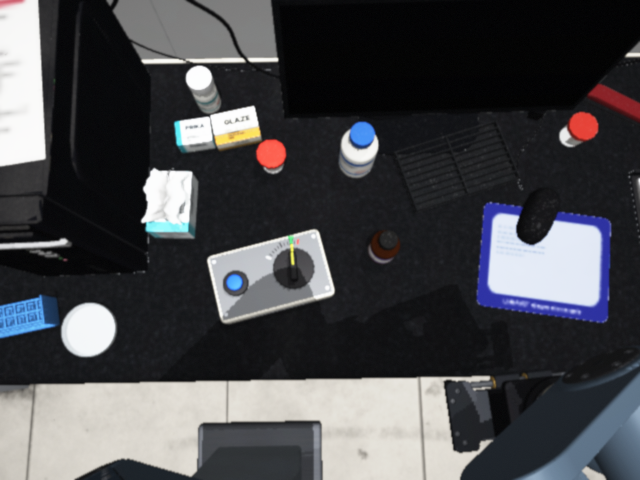

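The pointer (292,255) is still on the clip (290,239) and the button (234,282) has sprung back. The bottles and cup haven't moved, and the arm is clear.

```bash
python3 -c "
from rig import robot; print(robot.hand_in())"
```

```text
the job is handed in; nothing more can be done
None
```

The job is handed in at about 21 s: I wound the dial to its stop (about 0.30 N m) and held it there, set the pointer within about 0.005 rad of the green clip, and pressed the start button fully and released it, with the bottles and cup not moved.

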